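# Lay out a stripped turbocharger in assembly order

### The job

Lay the stripped turbocharger out on the bench in assembly order, in one straight line between its two big housings and evenly spaced, so that the five centres are equally far apart: turbine housing, heat shield, bearing housing, back plate, compressor housing. Lay the brass thrust bearing flat and centred on top of the bearing housing, and stand the compressor wheel, nose up, centred on top of the back plate. Leave everything right way up and at rest, and do not disturb the hammer or the spray can.

Things in the scene. Friction and masses are not known exactly. Their poses are not given: they have to be found in the camera images.
- turbine_housing: Turbine housing: heavy rust-brown iron spiral casing, fixed, at one end of the row (left or right varies). 130 mm across, 56 mm high; a steel shaft 10 mm thick stands up from its bore to 125 mm above the bench. Origin on the shaft axis at bench height. x is level, away from the robot and square to the row (its flanged inlet points that way, to 96 mm from the axis); y along the row.
- compressor_housing: Compressor housing: heavy silver aluminium spiral casing, fixed, at the other end of the row, 560 mm from the turbine housing, centre to centre. 130 mm across, with a round open neck 58 mm across rising to 66 mm in the middle. Origin on the neck axis at bench height; axes parallel to the turbine housing's, its outlet pipe points along x, to 94 mm from the axis.
- heat_shield: Heat shield: loose, tan sheet-metal top hat, 16 mm high: drum 54 mm in diameter over a thin rim 64 mm in diameter and 2 mm thick at its foot; bluish top with a black centre spot. 60 g. Origin at the centre of its underside, z up; round, yaw does not matter. Starts right way up on the bench.
- bearing_housing: Bearing housing: loose, dark grey iron spool 62 mm high: top flange 62 mm in diameter from 48 to 62 mm above its foot, waist within the flange's outline, foot flange 66 mm in diameter. Flat grey top face with a black centre spot. About 0.7 kg. Origin at the centre of its underside, z up; round, yaw does not matter. Starts right way up on the bench.
- back_plate: Back plate: loose, silver aluminium disc 60 mm in diameter and 12 mm thick with a black rubber ring round its edge, flat top with a black centre spot and four dark holes. 120 g. Origin at the centre of its underside, z up; round, yaw does not matter. Starts right way up on the bench.
- compressor_wheel: Compressor wheel: loose, bright bladed wheel, 36 mm high: flat back 50 mm in diameter below, blades narrowing to 36 mm in diameter from 12 to 30 mm above its foot (grip there), slim nose on top. 80 g. Origin at the centre of its underside, z up; round, yaw does not matter. Starts right way up on the bench.
- thrust_bearing: Thrust bearing: loose, brass-yellow disc 44 mm in diameter and 7 mm thick with a black centre spot and three grooves. 50 g. Origin at the centre of its underside, z up; round, yaw does not matter. Starts right way up on the bench.
- hammer: Hammer with a black handle, about 270 mm long, lying across the far part of the bench, beyond the row. Origin under the tool, x along its handle towards the head. Bystander: leave it alone.
- spray_can: Red spray can, 54 mm in diameter, 150 mm high, standing on the robot's right. Origin at the centre of its underside, z up. Bystander: leave it alone.

How it is judged (in metres and radians):
At the end, for the whole second after the job is handed in: Heat shield, bearing housing and back plate stand on the bench within 15 mm of the line between the housings and of equal 140 mm spacing; thrust bearing on the bearing housing, compressor wheel nose up on the back plate, each centred within 10 mm; all upright (0.08 rad), released, at rest (x of heat_shield in the frame of turbine_housing between -0.015 and 0.015 m and height (world z) of each of heat_shield, bearing_housing, back_plate below 0.004 m and x of bearing_housing in the frame of turbine_housing between -0.015 and 0.015 m and x of back_plate in the frame of turbine_housing between -0.015 and 0.015 m and horizontal distance between heat_shield and turbine_housing between 0.125 and 0.155 m and horizontal distance between heat_shield and compressor_housing below 0.436 m and horizontal distance between back_plate and compressor_housing between 0.125 and 0.155 m and horizontal distance between back_plate and turbine_housing below 0.436 m and horizontal distance between bearing_housing and turbine_housing between 0.265 and 0.295 m and horizontal distance between bearing_housing and compressor_housing between 0.265 and 0.295 m and horizontal distance between compressor_wheel and back_plate below 0.01 m and height (world z) of compressor_wheel between 0.009 and 0.015 m and horizontal distance between thrust_bearing and bearing_housing below 0.01 m and height (world z) of thrust_bearing between 0.059 and 0.065 m and angle between each of heat_shield, bearing_housing, back_plate, compressor_wheel, thrust_bearing's own z axis and vertical below 0.08 rad and linear speed of each of heat_shield, bearing_housing, back_plate, compressor_wheel, thrust_bearing below 0.02 m/s and angular speed of each of heat_shield, bearing_housing, back_plate, compressor_wheel, thrust_bearing below 0.2 rad/s); the robot touches nothing.
It fails at once if the hammer is moved by more than 20 mm (distance of hammer from where it was at the start of the episode above 0.02 m).
It fails at once if the spray can is moved by more than 20 mm or knocked over (distance of spray_can from where it was at the start of the episode above 0.02 m or angle between spray_can's own z axis and vertical above 0.3 rad).
It also fails if it takes over 125 s, if anything falls off the work surface, if the arm or the gripper's body presses on something with over 40 N, if the wrist force passes 120 N, or if a joint passes its speed limit or range.

### The arm

A 6-joint arm with a two-finger parallel gripper is mounted at the origin on the work surface. World frame = base frame: x ahead of the robot, y to its left, z up, the work surface at z = 0. Lengths are in mm, angles in degrees, forces in N, time in s.
With the tool pointing down it reaches from about 300 to 850 mm from the base axis. Payload 4.2 kg.
Tool frame: the origin (TCP) lies between the finger pads; the fingertips stand 14 mm ahead of it and the grasp point (between the pads) lies 5 mm behind it; z points along the fingers, y is the line along which they close (so a half turn about z gives the same grasp; the last joint's range is limited). The gripper opens to 91 mm and grips with 3 to 60 N. Pads are 32 mm wide; open, the fingers measure 118 mm over their backs; the gripper's body (76 mm by 178 mm) begins 60 mm behind the grasp point.
Start: joints at [-77.75, 18.312, 89.639, -0, 72.044, -1.146], TCP at [133.215, -559.371, 227.976] pointing down, gripper open.
Joint ranges: [-177.97, 177.97], [-48.28, 115.42], [12.27, 149.76], [-77.06, 257.06], [2.81, 150.46], [-146.56, 146.56]. Speed limits (degrees/s): [147.25, 147.25, 180, 180, 180, 180].

### API

Orientations are given as [roll, pitch, yaw] about the fixed x, y, z axes, in that order (R = Rz(yaw) Ry(pitch) Rx(roll)).
In Python, from workcell import * gives the robot as it stands. The module is installed in compiled form; this text tells all that it offers.
- The arm moves only by the tool send_rows, never from a script. Its argument "deltas" is a list of rows, each a list of 2 entries, a list of its own where there are three numbers: the shift along the tool's x, y, z normalised to -1 to 1, where 1 is 0.5 m, then the turn, a rotation vector about the tool's x, y, z normalised to -1 to 1, where 1 is 0.5 rad. A call has 1 to 10 rows; each row shifts and turns the commanded pose from where the row before left it, along the tool's axes as they then stand; what a row does not reach is not made up. A row lasts 1/10 s, in which the tool goes at most 50 mm and 8.59 degrees, less where a joint would pass 70% of its speed; a pose out of reach is approached as far as the arm can. A call with a number of a shift or a turn outside -1 to 1 is refused whole. A call with a gripper value outside its range is refused whole. "grip" is the closure, from 0 (fully open) to 1 (shut), set as the call begins (left out, the last holds). The fingers move at their own pace and stop on an object; "grip_force" is the grip in N (left out, the last holds). Time passes only in rows, so rows that do not move let the fingers close. It gives the time, the measured TCP pose, the force, the opening and the grip force at its end, in the units of the state.
- state(): the state, without advancing time (a new reading comes with each control period).
- grab_frame(name): name is "side" or "top"; returns the picture (420x560x3 uint8, red, green, blue); there is no depth.
- calibration(name): a dict with "mtx" (3x3 intrinsics, pixels), "D" ([k1, k2, p1, p2, k3] as OpenCV has them; the pictures are not rectified), "R" (3x3) and "t" (3): a world point X has camera coordinates R X + t. Camera axes: x right, y down, z forward; pixel columns grow to the right and rows downward; lengths in mm; the calibration is good to about 2 mm. A picture is of the moment at which its call begins. calibration takes no time and is no camera call.
- job_done(): hands the job in; it is judged then, once.
Trained networks look in the newest picture that a camera, given by its name, has taken for a name from the list of things; names that differ only in an ending like _2 or _b are one class to them, and where a whole thing is asked for, a point or a joint stands for the part that bears it (a point fixed in the world has none). Each returns a list of dicts, best first, with "p" (0 to 1); they miss things now and then, are a little off and sometimes report something else, mostly with a low value. They report only what shows in the picture. A call takes as long as a camera call.
- trace(camera, label): "pixels" (420x560 bool, what is visible of it) and "bbox" ([left, top, width, height] in pixels, round what is visible of it).
The state is a dict: "time_s": time; "qpos": joint angles; "qvel": joint speeds; "effort": joint torques, N m; "ee_pos": TCP position; "ee_rot": TCP orientation; "force": force on the tool from outside, world axes, zero at the start; "torque": the same for the moment, N m; "gripper_width": finger opening in mm; "gripper_force": force on a finger pad.
Only numpy, scipy, OpenCV 4.12 (cv2) and the standard library are available. Lean on these libraries where they do the work, as an engineer would, in place of code of your own. Each camera call takes 0.05 s, during which the arm holds its last target. There are 200 camera calls.

## Working session

There is one attempt and no reset: what is moved stays moved. The work goes in short steps, Python scripts to look and compute and a tool call to move; the robot and the scene stay as the last step left them, time stands still between calls to the robot, and variables do not carry over. Pictures are saved under pics/ and viewed, at most 14 in all, crops included, and the job is handed in when it is done.

Besides the shell and the picture viewer there is one more tool, called after ">>>" as name([rows], argument=value, ...), one row to a line, values as JSON. send_rows: Moves the arm, as the interface text tells. Scaled input: -1 to 1 covers 0.5 m each way for a shift and 0.5 rad each way for a turn. Its arguments: {"type":"object","properties":{"deltas":{"type":"array","items":{"type":"array"}},"grip":{"type":"number"},"grip_force":{"type":"number"}},"required":["deltas"]}

```bash
mkdir -p pics
cat > h.py <<'E'
from workcell import *
import numpy as np, cv2
def bk(cam,u,v,z):
    c=calibration(cam);K=np.array(c["mtx"],float);D=np.array(c["D"],float);R=np.array(c["R"]);t=np.array(c["t"])
    n=cv2.undistortPoints(np.array([[[u,v]]],float),K,D)[0,0]
    d=R.T@np.array([n[0],n[1],1]);o=-R.T@t
    return o+d*(z-o[2])/d[2]
def pj(cam,X):
    c=calibration(cam)
    return cv2.projectPoints(np.array(X,float).reshape(-1,3),cv2.Rodrigues(np.array(c["R"],float))[0],np.array(c["t"],float),np.array(c["mtx"],float),np.array(c["D"],float))[0].reshape(-1,2)
def save(cam,n):
    f=grab_frame(cam);cv2.imwrite(f"pics/{n}.png",f[:,:,::-1]);return f
E
python3 - <<'E'
from h import *
s=state();print(s)
for c in ("top","side"):
    save(c,c+"0");k=calibration(c);print(c,(-np.array(k["R"]).T@np.array(k["t"])).round(),np.array(k["R"]).round(2).tolist(),k["mtx"][0])
    for l in "turbine_housing compressor_housing heat_shield bearing_housing back_plate compressor_wheel thrust_bearing hammer spray_can".split():
        for d in trace(c,l)[:2]:
            m=d["pixels"];y,x=np.nonzero(m);print(c,l,round(d["p"],2),d["bbox"],x.mean().round(1),y.mean().round(1),m.sum())
E
```

```text
{'time_s': 0.0, 'qpos': array([-7.77507633e+01,  1.83494262e+01,  8.97076017e+01, -5.66405295e-05,
        7.20425041e+01, -1.14781186e+00]), 'qvel': array([-0.06300048,  0.04247506,  0.08350604, -0.10346981, -0.00284869,
        0.13002222]), 'effort': array([ 2.17987523e-03, -4.12452078e+01, -2.31970918e+01,  7.31058419e-02,
        4.57701471e-02, -1.14854624e-04]), 'ee_pos': array([ 133.10476609, -558.88101522,  227.13435544]), 'ee_rot': array([-1.79900487e+02, -1.93995960e-03,  1.33970644e+01]), 'force': array([-0.41138655, -0.45259935, -0.36726624]), 'torque': array([-0.0162267 , -0.00497808,  0.02902239]), 'gripper_force': 0.0, 'gripper_width': 91.09351250787094}
top [ 317.  -73. 1343.] [[-0.03, -1.0, 0.0], [-0.98, 0.03, -0.19], [0.19, -0.01, -0.98]] [538.70812053   0.         285.53584907]
top turbine_housing 0.85 [334.6, 162.1, 50.6, 62.6] 360.6 196.9 2118
top compressor_housing 0.6 [110.8, 173.2, 48.5, 65.9] 138.9 210.9 1976
top heat_shield 0.58 [142.8, 274.4, 25.8, 28.0] 153.2 287.8 506
top bearing_housing 0.62 [185.0, 261.1, 29.1, 27.3] 199.7 272.7 616
top bearing_housing
[... 534 characters left out ...]
, -0.54, 0.01], [-0.38, 0.59, -0.72], [0.38, -0.61, -0.7]] [511.32263283   0.         276.930666  ]
side turbine_housing 0.78 [278.5, 146.9, 41.8, 44.6] 297.1 170.9 1173
side compressor_housing 0.84 [169.7, 263.8, 47.5, 58.4] 190.8 296.7 1749
side heat_shield 0.93 [248.5, 310.9, 31.4, 26.4] 262.4 325.7 485
side bearing_housing 0.69 [264.1, 269.9, 25.8, 26.8] 276.6 280.2 763
side back_plate 0.84 [317.2, 209.0, 17.8, 15.8] 326.0 218.1 285
side compressor_wheel 0.6 [280.4, 244.4, 18.3, 15.0] 290.0 252.4 233
side thrust_bearing 0.68 [354.6, 195.0, 13.8, 11.3] 360.4 201.0 131
side hammer 0.76 [161.6, 178.9, 66.3, 64.2] 191.6 213.8 861
side spray_can 0.64 [352.7, 115.5, 21.6, 48.5] 362.5 140.6 737
```

Run:
```python
import cv2
a=cv2.imread("pics/top0.png")[100:320,100:480];cv2.imwrite("pics/t1.png",cv2.resize(a,None,fx=2.1,fy=2.1,interpolation=cv2.INTER_CUBIC))
b=cv2.imread("pics/side0.png")[100:370,150:400];cv2.imwrite("pics/s1.png",cv2.resize(b,None,fx=2.2,fy=2.2,interpolation=cv2.INTER_CUBIC))
```

```text
(no output)
```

View pics/t1.png

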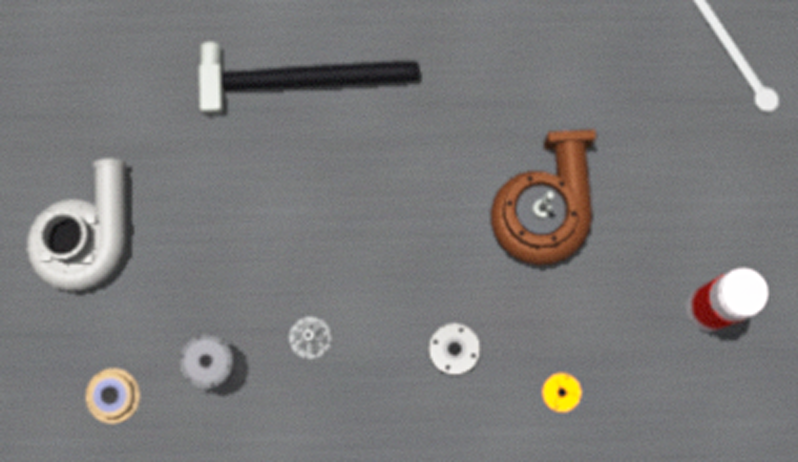

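View pics/s1.png

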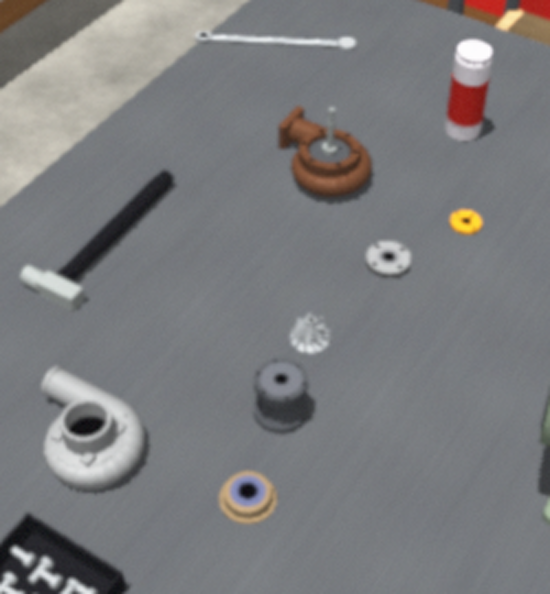

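```bash
cat > m.py <<'E'
from h import *
T=cv2.imread("pics/top0.png");S=cv2.imread("pics/side0.png")
def tp(x,y):return (100+x/2.1,100+y/2.1)
def sp(x,y):return (150+x/2.2,100+y/2.2)
P={"shield":(16,(109,396),(247,491)),"bearing":(62,(205,361),(280,379)),"back":(12,(454,349),(388,257)),"thrust":(7,(562,392),(466,221)),
"compneck":(66,(66,236),(88,423)),"turbring":(56,(542,212),(332,149)),"wheelc":(15,(310,338),(309,335))}
for n,(z,a,b) in P.items():
    out=[]
    for cam,im,p,R in(("top",T,tp(*a),5),("side",S,sp(*b),4)):
        if n in("shield","bearing","back","thrust"):
            u,v=map(int,map(round,p));w=255-im[v-R:v+R+1,u-R:u+R+1].max(2).astype(float);w=np.clip(w-np.percentile(w,65),0,None)
            yy,xx=np.mgrid[-R:R+1,-R:R+1];p=(u+(w*xx).sum()/w.sum(),v+(w*yy).sum()/w.sum())
        out.append(bk(cam,*p,z)[:2].round(1))
    print(n,out)
print("shaft tip side",bk("side",*sp(331,108),125).round(1),"top tip",bk("top",*tp(550,198),125).round(1))
E
python3 m.py
```

```text
shield [array([389.4, 255.1]), array([389.5, 254.9])]
bearing [array([423.5, 133.4]), array([424. , 133.4])]
back [array([ 435. , -152.4]), array([ 435.4, -152.7])]
thrust [array([ 380.2, -277.7]), array([ 378.9, -279.4])]
compneck [array([570.2, 296.1]), array([566.5, 305.6])]
turbring [array([ 586.4, -258.6]), array([ 585.5, -255.8])]
wheelc [array([450.6,  16.3]), array([449.7,  25.5])]
shaft tip side [ 592.  -258.7  125. ] top tip [ 587.6 -258.4  125. ]
```

>>> send_rows([
  [[0,0,0],[0,0,0.234]],
  [[0,0,0],[0,0,0.234]],
  [[0,0,0],[0,0,0]],
])

```text
time_s: 1.3
ee_pos: [133.2, -559.4, 228.0]
ee_rot: [180.0, -0.0, 0.0]
force: [-0.2, -0.2, -0.1]
gripper_width: 91.1
gripper_force: 0.0
```

Run:
```python
from h import *
a=np.linspace(0,2*np.pi,90)
def circ(c,r,z):return np.c_[c[0]+r*np.cos(a),c[1]+r*np.sin(a),z+0*a]
C=(570,301);T=(587,-258.5);W=(450,20)
tiles=[]
for cam in("top","side"):
    im=cv2.imread(f"pics/{cam}0.png")
    for c,cs in((C,[(C,29,66),(C,65,28)]),(T,[(T,5,125),(T,65,28)]),(W,[(W,25,0),(W,2,36)])):
        u,v=pj(cam,[c[0],c[1],30])[0].astype(int);R=22 if c is W else 36;s=264/(2*R)
        t=cv2.resize(im[v-R:v+R,u-R:u+R],(264,264),interpolation=cv2.INTER_CUBIC)
        for q in cs:
            cv2.polylines(t,[((pj(cam,circ(*q))-[u-R-.5,v-R-.5])*s).astype(int)],True,(0,255,0),1)
        tiles.append(t)
cv2.imwrite("pics/ov.png",np.vstack([np.hstack(tiles[:3]),np.hstack(tiles[3:])]))
```

```text
(no output)
```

View pics/ov.png

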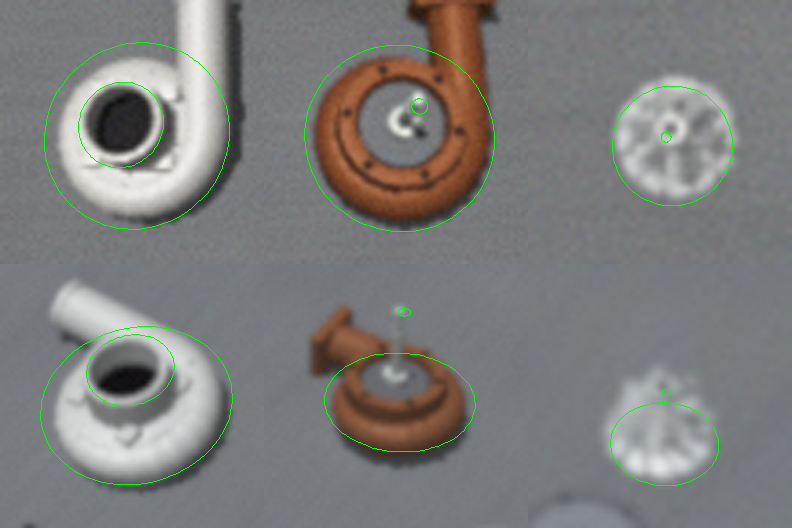

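>>> send_rows([
  [[0.029,-0.0693,0],[0,0,0]],
  [[0.029,-0.0693,0],[0,0,0]],
  [[0.029,-0.0693,0],[0,0,0]],
  [[0.029,-0.0693,0],[0,0,0]],
  [[0.029,-0.0693,0],[0,0,0]],
  [[0.029,-0.0693,0],[0,0,0]],
  [[0.029,-0.0693,0],[0,0,0]],
  [[0.029,-0.0693,0],[0,0,0]],
  [[0.029,-0.0693,0],[0,0,0]],
  [[0.029,-0.0693,0],[0,0,0]],
])

```text
time_s: 2.3
ee_pos: [278.6, -211.5, 228.2]
ee_rot: [180.0, -0.0, 0.1]
force: [0.9, -0.5, -0.4]
gripper_width: 91.0
gripper_force: 0.0
```

>>> send_rows([
  [[0.029,-0.0693,0],[0,0,0]],
  [[0.029,-0.0693,0],[0,0,0]],
  [[0.029,-0.0693,0],[0,0,0]],
  [[0.029,-0.0693,0],[0,0,0]],
  [[0.029,-0.0693,0],[0,0,0]],
  [[0.029,-0.0693,0],[0,0,0]],
  [[0.029,-0.0693,0],[0,0,0]],
  [[0.029,-0.0693,0],[0,0,0]],
  [[0.029,-0.0693,0],[0,0,0]],
  [[0.029,-0.0693,0],[0,0,0]],
])

```text
time_s: 3.3
ee_pos: [423.7, 135.2, 228.1]
ee_rot: [180.0, -0.0, 0.2]
force: [0.3, -0.4, 0.2]
gripper_width: 91.2
gripper_force: 0.0
```

>>> send_rows([
  [[0,0,0],[0,0,0]],
  [[0,0,0],[0,0,0]],
  [[0,0,0],[0,0,0]],
])

```text
time_s: 3.6
ee_pos: [422.8, 132.8, 227.8]
ee_rot: [180.0, 0.0, 0.0]
force: [0.4, 0.5, -0.2]
gripper_width: 91.4
gripper_force: 0.0
```

>>> send_rows([
  [[0,0,0.07],[0,0,0]],
  [[0,0,0.07],[0,0,0]],
  [[0,0,0.07],[0,0,0]],
  [[0,0,0.06],[0,0,0]],
  [[0,0,0.04],[0,0,0]],
  [[0,0,0.03],[0,0,0]],
  [[0,0,0.012],[0,0,0]],
  [[0,0,0],[0,0,0]],
])

```text
time_s: 4.4
ee_pos: [422.9, 132.7, 51.7]
ee_rot: [180.0, 0.1, -0.1]
force: [-0.4, -0.3, 0.0]
gripper_width: 91.2
gripper_force: 0.0
```

>>> send_rows([
  [[0,0,0],[0,0,0]],
  [[0,0,0],[0,0,0]],
  [[0,0,0],[0,0,0]],
  [[0,0,0],[0,0,0]],
  [[0,0,0],[0,0,0]],
  [[0,0,0],[0,0,0]],
  [[0,0,0],[0,0,0]],
  [[0,0,0],[0,0,0]],
], grip=1, grip_force=40)

```text
time_s: 5.2
ee_pos: [423.6, 133.4, 52.4]
ee_rot: [180.0, -0.0, 0.0]
force: [-1.2, -2.2, 5.6]
gripper_width: 60.9
gripper_force: 40.0
```

>>> send_rows([
  [[0,0,-0.02],[0,0,0]],
  [[0,0,-0.04],[0,0,0]],
  [[0,0,-0.04],[0,0,0]],
  [[0,0,0],[0,0,0]],
])

```text
time_s: 5.6
ee_pos: [424.7, 134.2, 103.6]
ee_rot: [-179.9, -0.2, -0.0]
force: [0.5, 0.2, -6.3]
gripper_width: 61.0
gripper_force: 40.0
```

>>> send_rows([
  [[0.02,0.014,0],[0,0,0]],
  [[0.039,0.028,0],[0,0,0]],
  [[0.039,0.028,0],[0,0,0]],
  [[0.039,0.028,0],[0,0,0]],
  [[0.039,0.028,0],[0,0,0]],
  [[0.039,0.028,0],[0,0,0]],
  [[0.039,0.028,0],[0,0,0]],
  [[0.039,0.028,0],[0,0,0]],
  [[0.019,0.0144,0],[0,0,0]],
  [[0,0,0],[0,0,0]],
])

```text
time_s: 6.6
ee_pos: [580.0, 20.1, 100.3]
ee_rot: [180.0, 0.1, -0.1]
force: [-0.1, 0.8, -5.0]
gripper_width: 61.0
gripper_force: 40.0
```

>>> send_rows([
  [[0,0,0.03],[0,0,0]],
  [[0,0,0.03],[0,0,0]],
  [[0,0,0.02],[0,0,0]],
  [[0,0,0.01],[0,0,0]],
  [[0,0,0.004],[0,0,0]],
  [[0,0,0.004],[0,0,0]],
  [[0,0,0],[0,0,0]],
  [[0,0,0],[0,0,0]],
])

```text
time_s: 7.4
ee_pos: [579.7, 21.4, 53.4]
ee_rot: [180.0, -0.1, -0.0]
force: [-0.2, -0.1, -6.3]
gripper_width: 61.1
gripper_force: 40.0
```

>>> send_rows([
  [[0,0,0.003],[0,0,0]],
  [[0,0,0.001],[0,0,0]],
  [[0,0,0],[0,0,0]],
  [[0,0,0],[0,0,0]],
])

```text
time_s: 7.8
ee_pos: [579.9, 21.3, 52.4]
ee_rot: [180.0, -0.1, -0.0]
force: [-1.9, -0.2, 5.5]
gripper_width: 61.3
gripper_force: 40.0
```

>>> send_rows([
  [[0,0,0],[0,0,0]],
  [[0,0,0],[0,0,0]],
  [[0,0,0],[0,0,0]],
  [[0,0,0],[0,0,0]],
  [[0,0,0],[0,0,0]],
  [[0,0,0],[0,0,0]],
], grip=0)

```text
time_s: 8.4
ee_pos: [579.4, 21.3, 50.8]
ee_rot: [180.0, 0.0, -0.0]
force: [0.8, 0.2, 0.4]
gripper_width: 91.1
gripper_force: 0.0
```

>>> send_rows([
  [[0,0,-0.04],[0,0,0]],
  [[0,0,-0.06],[0,0,0]],
  [[0,0,-0.06],[0,0,0]],
  [[0,0,-0.06],[0,0,0]],
  [[0,0,-0.06],[0,0,0]],
  [[0,0,0],[0,0,0]],
])

```text
time_s: 9.0
ee_pos: [581.9, 21.4, 195.5]
ee_rot: [-180.0, -0.5, -0.0]
force: [0.7, 0.0, 0.1]
gripper_width: 91.5
gripper_force: 0.0
```

>>> send_rows([
  [[-0.04,0.06,0],[0,0,0]],
  [[-0.04,0.06,0],[0,0,0]],
  [[-0.04,0.06,0],[0,0,0]],
  [[-0.04,0.06,0],[0,0,0]],
  [[-0.04,0.06,0],[0,0,0]],
  [[-0.04,0.06,0],[0,0,0]],
  [[-0.04,0.06,0],[0,0,0]],
  [[-0.04,0.06,0],[0,0,0]],
  [[-0.04,0.06,0],[0,0,0]],
  [[-0.04,0.06,0],[0,0,0]],
])

```text
time_s: 10.0
ee_pos: [377.9, -279.4, 190.1]
ee_rot: [-180.0, 0.1, -0.0]
force: [0.6, 0.0, 0.1]
gripper_width: 91.3
gripper_force: 0.0
```

>>> send_rows([
  [[0,0,0],[0,0,0]],
  [[0,0,0.07],[0,0,0]],
  [[0,0,0.07],[0,0,0]],
  [[0,0,0.07],[0,0,0]],
  [[0,0,0.06],[0,0,0]],
  [[0,0,0.04],[0,0,0]],
  [[0,0,0.03],[0,0,0]],
  [[0,0,0.01],[0,0,0]],
  [[0,0,0],[0,0,0]],
  [[0,0,0],[0,0,0]],
])

```text
time_s: 11.0
ee_pos: [379.7, -278.3, 16.1]
ee_rot: [180.0, -0.0, 0.0]
force: [-1.2, 0.3, -0.2]
gripper_width: 91.4
gripper_force: 0.0
```

>>> send_rows([
  [[0,0,0],[0,0,0]],
  [[0,0,0],[0,0,0]],
  [[0,0,0],[0,0,0]],
  [[0,0,0],[0,0,0]],
  [[0,0,0],[0,0,0]],
  [[0,0,0],[0,0,0]],
  [[0,0,0],[0,0,0]],
  [[0,0,0],[0,0,0]],
], grip=1, grip_force=15)

```text
time_s: 11.8
ee_pos: [379.3, -278.6, 16.0]
ee_rot: [180.0, 0.0, -0.0]
force: [-0.6, 0.5, -0.4]
gripper_width: 43.0
gripper_force: 15.0
```

>>> send_rows([
  [[0,0,-0.02],[0,0,0]],
  [[0,0,-0.06],[0,0,0]],
  [[0,0,-0.06],[0,0,0]],
  [[0,0,-0.06],[0,0,0]],
  [[0,0,-0.048],[0,0,0]],
  [[0,0,-0.02],[0,0,0]],
  [[0.02,-0.03,0],[0,0,0]],
  [[0.02,-0.03,0],[0,0,0]],
])

```text
time_s: 12.6
ee_pos: [399.1, -248.4, 150.1]
ee_rot: [180.0, -0.0, -0.1]
force: [-0.2, 0.2, -0.8]
gripper_width: 43.2
gripper_force: 15.0
```

>>> send_rows([
  [[0.04,-0.06,0],[0,0,0]],
  [[0.04,-0.06,0],[0,0,0]],
  [[0.04,-0.06,0],[0,0,0]],
  [[0.04,-0.06,0],[0,0,0]],
  [[0.04,-0.06,0],[0,0,0]],
  [[0.04,-0.06,0],[0,0,0]],
  [[0.04,-0.06,0],[0,0,0]],
  [[0.04,-0.06,0],[0,0,0]],
  [[0.02,-0.03,0],[0,0,0]],
  [[0.02,-0.03,0],[0,0,0]],
])

```text
time_s: 13.6
ee_pos: [579.2, 22.1, 149.3]
ee_rot: [180.0, 0.1, 0.0]
force: [-0.3, -1.3, -0.9]
gripper_width: 43.1
gripper_force: 15.0
```

>>> send_rows([
  [[0,0,0],[0,0,0]],
  [[0,0,0.04],[0,0,0]],
  [[0,0,0.04],[0,0,0]],
  [[0,0,0.03],[0,0,0]],
  [[0,0,0.02],[0,0,0]],
  [[0,0,0.008],[0,0,0]],
  [[0,0,0.004],[0,0,0]],
  [[0,0,0],[0,0,0]],
  [[0,0,0],[0,0,0]],
])

```text
time_s: 14.5
ee_pos: [579.8, 21.3, 79.6]
ee_rot: [180.0, -0.1, -0.0]
force: [0.4, 0.4, 0.2]
gripper_width: 42.8
gripper_force: 15.0
```

>>> send_rows([
  [[0,0,0.002],[0,0,0]],
  [[0,0,0],[0,0,0]],
  [[0,0,0],[0,0,0]],
])

```text
time_s: 14.8
ee_pos: [579.4, 21.4, 78.1]
ee_rot: [180.0, -0.0, -0.0]
force: [-0.3, 0.4, -0.9]
gripper_width: 42.8
gripper_force: 15.0
```

>>> send_rows([
  [[0,0,0],[0,0,0]],
  [[0,0,0],[0,0,0]],
  [[0,0,0],[0,0,0]],
  [[0,0,0],[0,0,0]],
  [[0,0,0],[0,0,0]],
  [[0,0,0],[0,0,0]],
], grip=0)

```text
time_s: 15.4
ee_pos: [579.4, 21.3, 77.9]
ee_rot: [180.0, -0.0, -0.0]
force: [-0.4, -0.2, -0.2]
gripper_width: 88.3
gripper_force: 0.0
```

>>> send_rows([
  [[0,0,-0.04],[0,0,0]],
  [[0,0,-0.06],[0,0,0]],
  [[0,0,-0.06],[0,0,0]],
  [[0,0,-0.06],[0,0,0]],
  [[0,0,-0.02],[0,0,0]],
  [[0,0,0],[0,0,0]],
])

```text
time_s: 16.0
ee_pos: [580.0, 21.4, 199.2]
ee_rot: [180.0, -0.2, -0.0]
force: [-0.1, 0.0, 0.2]
gripper_width: 91.4
gripper_force: 0.0
```

>>> send_rows([
  [[-0.036,0.0435,0],[0,0,0]],
  [[-0.036,0.0435,0],[0,0,0]],
  [[-0.036,0.0435,0],[0,0,0]],
  [[-0.036,0.0435,0],[0,0,0]],
  [[-0.036,0.0435,0],[0,0,0]],
  [[-0.036,0.0435,0],[0,0,0]],
  [[-0.036,0.0435,0],[0,0,0]],
  [[-0.036,0.0435,0],[0,0,0]],
  [[0,0,0],[0,0,0]],
])

```text
time_s: 16.9
ee_pos: [432.3, -153.8, 196.0]
ee_rot: [-180.0, 0.3, -0.2]
force: [0.5, -0.2, 0.3]
gripper_width: 91.3
gripper_force: 0.0
```

>>> send_rows([
  [[0,0,0],[0,0,0]],
  [[0,0,0.07],[0,0,0]],
  [[0,0,0.07],[0,0,0]],
  [[0,0,0.07],[0,0,0]],
  [[0,0,0.07],[0,0,0]],
  [[0,0,0.04],[0,0,0]],
  [[0,0,0.03],[0,0,0]],
  [[0,0,0.014],[0,0,0]],
  [[0,0,0],[0,0,0]],
  [[0,0,0],[0,0,0]],
])

```text
time_s: 17.9
ee_pos: [435.9, -152.2, 15.8]
ee_rot: [180.0, -0.0, 0.0]
force: [0.9, 0.7, 0.6]
gripper_width: 90.9
gripper_force: 0.0
```

>>> send_rows([
  [[0,0,0],[0,0,0]],
  [[0,0,0],[0,0,0]],
  [[0,0,0],[0,0,0]],
  [[0,0,0],[0,0,0]],
  [[0,0,0],[0,0,0]],
  [[0,0,0],[0,0,0]],
  [[0,0,0],[0,0,0]],
], grip=1, grip_force=15)

```text
time_s: 18.6
ee_pos: [435.3, -152.7, 16.1]
ee_rot: [180.0, -0.0, -0.0]
force: [0.4, -0.5, 2.1]
gripper_width: 59.3
gripper_force: 15.0
```

>>> send_rows([
  [[0,0,-0.02],[0,0,0]],
  [[0,0,-0.06],[0,0,0]],
  [[0,0,-0.06],[0,0,0]],
  [[0,0,-0.06],[0,0,0]],
  [[0,0,-0.048],[0,0,0]],
  [[0,0,-0.02],[0,0,0]],
  [[0,0,0],[0,0,0]],
])

```text
time_s: 19.3
ee_pos: [435.9, -152.9, 151.2]
ee_rot: [179.9, -0.2, -0.0]
force: [0.4, -0.2, -1.6]
gripper_width: 59.3
gripper_force: 15.0
```

>>> send_rows([
  [[0.028,-0.0627,0],[0,0,0]],
  [[0.028,-0.0627,0],[0,0,0]],
  [[0.028,-0.0627,0],[0,0,0]],
  [[0.028,-0.0627,0],[0,0,0]],
  [[0.028,-0.0627,0],[0,0,0]],
  [[0.028,-0.0627,0],[0,0,0]],
  [[0.028,-0.0627,0],[0,0,0]],
  [[0.028,-0.0627,0],[0,0,0]],
  [[0.028,-0.0627,0],[0,0,0]],
  [[0.028,-0.0627,0],[0,0,0]],
])

```text
time_s: 20.3
ee_pos: [574.7, 161.9, 147.7]
ee_rot: [179.9, 0.2, 0.0]
force: [0.3, 0.3, -0.7]
gripper_width: 59.8
gripper_force: 15.0
```

>>> send_rows([
  [[0,0,0],[0,0,0]],
  [[0,0,0],[0,0,0]],
  [[0,0,0.06],[0,0,0]],
  [[0,0,0.06],[0,0,0]],
  [[0,0,0.06],[0,0,0]],
  [[0,0,0.05],[0,0,0]],
  [[0,0,0.02],[0,0,0]],
  [[0,0,0.01],[0,0,0]],
  [[0,0,0.006],[0,0,0]],
  [[0,0,0],[0,0,0]],
])

```text
time_s: 21.3
ee_pos: [575.9, 160.7, 17.6]
ee_rot: [-180.0, -0.1, -0.0]
force: [-0.2, 0.3, -1.8]
gripper_width: 59.3
gripper_force: 15.0
```

>>> send_rows([
  [[0,0,0.002],[0,0,0]],
  [[0,0,0],[0,0,0]],
  [[0,0,0],[0,0,0]],
])

```text
time_s: 21.6
ee_pos: [575.6, 161.0, 16.5]
ee_rot: [-180.0, -0.1, -0.0]
force: [-0.3, -0.6, -1.5]
gripper_width: 59.2
gripper_force: 15.0
```

>>> send_rows([
  [[0,0,0],[0,0,0]],
  [[0,0,0],[0,0,0]],
  [[0,0,0],[0,0,0]],
  [[0,0,0],[0,0,0]],
  [[0,0,0],[0,0,0]],
  [[0,0,0],[0,0,0]],
], grip=0)

```text
time_s: 22.2
ee_pos: [575.4, 160.8, 15.9]
ee_rot: [180.0, -0.0, -0.0]
force: [0.6, -0.1, -0.2]
gripper_width: 91.2
gripper_force: 0.0
```

>>> send_rows([
  [[0,0,-0.04],[0,0,0]],
  [[0,0,-0.07],[0,0,0]],
  [[0,0,-0.07],[0,0,0]],
  [[0,0,-0.07],[0,0,0]],
  [[0,0,-0.07],[0,0,0]],
  [[0,0,-0.04],[0,0,0]],
  [[0,0,0],[0,0,0]],
])

```text
time_s: 22.9
ee_pos: [577.1, 161.3, 199.5]
ee_rot: [-179.9, -0.4, -0.0]
force: [0.1, 0.9, 0.2]
gripper_width: 91.7
gripper_force: 0.0
```

>>> send_rows([
  [[-0.0464,-0.0235,0],[0,0,0]],
  [[-0.0464,-0.0235,0],[0,0,0]],
  [[-0.0464,-0.0235,0],[0,0,0]],
  [[-0.0464,-0.0235,0],[0,0,0]],
  [[-0.0464,-0.0235,0],[0,0,0]],
  [[-0.0464,-0.0235,0],[0,0,0]],
  [[-0.0464,-0.0235,0],[0,0,0]],
  [[-0.0464,-0.0235,0],[0,0,0]],
  [[0,0,0],[0,0,0]],
])

```text
time_s: 23.8
ee_pos: [386.6, 255.0, 194.5]
ee_rot: [179.9, 0.2, 0.1]
force: [0.1, -0.1, -0.6]
gripper_width: 91.3
gripper_force: 0.0
```

>>> send_rows([
  [[0,0,0],[0,0,0]],
  [[0,0,0.07],[0,0,0]],
  [[0,0,0.07],[0,0,0]],
  [[0,0,0.07],[0,0,0]],
  [[0,0,0.06],[0,0,0]],
  [[0,0,0.04],[0,0,0]],
  [[0,0,0.03],[0,0,0]],
  [[0,0,0.016],[0,0,0]],
  [[0,0,0],[0,0,0]],
  [[0,0,0],[0,0,0]],
])

```text
time_s: 24.8
ee_pos: [390.5, 254.9, 18.1]
ee_rot: [-180.0, -0.0, -0.0]
force: [-0.3, 0.2, 0.5]
gripper_width: 91.3
gripper_force: 0.0
```

>>> send_rows([
  [[0,0,0],[0,0,0]],
  [[0,0,0],[0,0,0]],
  [[0,0,0],[0,0,0]],
  [[0,0,0],[0,0,0]],
  [[0,0,0],[0,0,0]],
  [[0,0,0],[0,0,0]],
  [[0,0,0],[0,0,0]],
], grip=1, grip_force=12)

```text
time_s: 25.5
ee_pos: [389.8, 254.9, 18.1]
ee_rot: [-180.0, -0.0, -0.0]
force: [-0.3, 0.0, 3.6]
gripper_width: 53.5
gripper_force: 12.0
```

Run:
```python
from h import *
save("top","top1");save("side","side1")
def spot(cam,im,X,R):
    p=pj(cam,X)[0];u,v=map(int,p.round());w=255-im[v-R:v+R+1,u-R:u+R+1].max(2).astype(float);w=np.clip(w-np.percentile(w,65),0,None)
    yy,xx=np.mgrid[-R:R+1,-R:R+1];return bk(cam,u+(w*xx).sum()/w.sum(),v+(w*yy).sum()/w.sum(),X[2])[:2].round(1)
for cam,R in(("top",4),("side",3)):
    im=cv2.imread(f"pics/{cam}1.png")
    print(cam,"thrust",spot(cam,im,(579.5,21.3,69.),R),"back",spot(cam,im,(575.3,161,12.),R))
a=[]
for cam in("top","side"):
    im=cv2.imread(f"pics/{cam}1.png")
    for X in((579,21,60),(575,161,10),(454,18,10)):
        u,v=pj(cam,X)[0].astype(int);a.append(cv2.resize(im[v-22:v+22,u-22:u+22],(264,264),interpolation=cv2.INTER_CUBIC))
cv2.imwrite("pics/c1.png",np.vstack([np.hstack(a[:3]),np.hstack(a[3:])]))
```

```text
top thrust [580.3  21.8] back [575.  161.3]
side thrust [586.7  23.6] back [575.9 160.8]
```

View pics/c1.png

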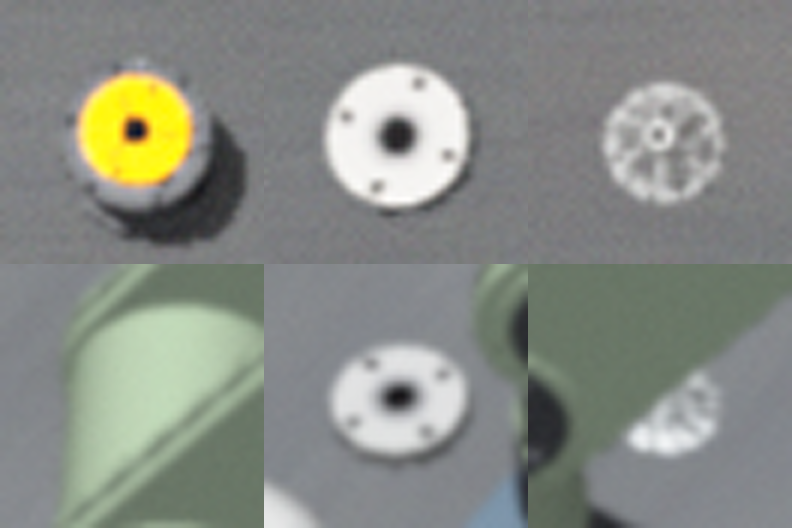

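>>> send_rows([
  [[0,0,-0.02],[0,0,0]],
  [[0,0,-0.06],[0,0,0]],
  [[0,0,-0.06],[0,0,0]],
  [[0,0,-0.06],[0,0,0]],
  [[0,0,-0.044],[0,0,0]],
  [[0,0,-0.02],[0,0,0]],
  [[0.02,0.0385,0],[0,0,0]],
  [[0.032,0.0616,0],[0,0,0]],
  [[0.032,0.0616,0],[0,0,0]],
  [[0.032,0.0616,0],[0,0,0]],
])

```text
time_s: 26.6
ee_pos: [447.6, 142.0, 149.4]
ee_rot: [180.0, 0.1, 0.0]
force: [0.1, -0.2, -0.4]
gripper_width: 53.4
gripper_force: 12.0
```

>>> send_rows([
  [[0.032,0.0616,0],[0,0,0]],
  [[0.032,0.0616,0],[0,0,0]],
  [[0.032,0.0616,0],[0,0,0]],
  [[0.032,0.0616,0],[0,0,0]],
  [[0.032,0.0616,0],[0,0,0]],
  [[0.032,0.0616,0],[0,0,0]],
  [[0.032,0.0616,0],[0,0,0]],
  [[0.032,0.0616,0],[0,0,0]],
  [[0.016,0.0309,0],[0,0,0]],
  [[0,0,0],[0,0,0]],
])

```text
time_s: 27.6
ee_pos: [584.1, -120.2, 149.1]
ee_rot: [-180.0, 0.1, -0.2]
force: [-0.2, 0.3, -0.5]
gripper_width: 53.6
gripper_force: 12.0
```

>>> send_rows([
  [[0,0,0.06],[0,0,0]],
  [[0,0,0.06],[0,0,0]],
  [[0,0,0.06],[0,0,0]],
  [[0,0,0.04],[0,0,0]],
  [[0,0,0.02],[0,0,0]],
  [[0,0,0.014],[0,0,0]],
  [[0,0,0.008],[0,0,0]],
  [[0,0,0],[0,0,0]],
  [[0,0,0.002],[0,0,0]],
  [[0,0,0],[0,0,0]],
])

```text
time_s: 28.6
ee_pos: [584.1, -118.8, 18.7]
ee_rot: [180.0, -0.1, -0.0]
force: [-0.3, 0.5, -0.6]
gripper_width: 53.7
gripper_force: 12.0
```

Run:
```python
from h import *
u,v=pj("top",(454,18,10))[0].astype(int);print(bk("top",u-22-.5+.08+130/6,v-22-.5+.08+134/6,36))
```

```text
[453.51462257  18.18437824  36.        ]
```

>>> send_rows([
  [[0,0,0],[0,0,0]],
  [[0,0,0],[0,0,0]],
  [[0,0,0],[0,0,0]],
  [[0,0,0],[0,0,0]],
  [[0,0,0],[0,0,0]],
  [[0,0,0],[0,0,0]],
], grip=0)

```text
time_s: 29.2
ee_pos: [583.7, -118.7, 17.9]
ee_rot: [180.0, -0.0, -0.0]
force: [-0.9, -0.5, 0.3]
gripper_width: 91.2
gripper_force: 0.0
```

>>> send_rows([
  [[0,0,-0.04],[0,0,0]],
  [[0,0,-0.07],[0,0,0]],
  [[0,0,-0.07],[0,0,0]],
  [[0,0,-0.07],[0,0,0]],
  [[0,0,-0.07],[0,0,0]],
  [[0,0,-0.04],[0,0,0]],
  [[0,0,0],[0,0,0]],
])

```text
time_s: 29.9
ee_pos: [585.5, -119.1, 201.5]
ee_rot: [179.9, -0.4, -0.0]
force: [0.2, 0.6, -0.2]
gripper_width: 91.3
gripper_force: 0.0
```

>>> send_rows([
  [[-0.0433,-0.0456,0],[0,0,0]],
  [[-0.0433,-0.0456,0],[0,0,0]],
  [[-0.0433,-0.0456,0],[0,0,0]],
  [[-0.0433,-0.0456,0],[0,0,0]],
  [[-0.0433,-0.0456,0],[0,0,0]],
  [[-0.0433,-0.0456,0],[0,0,0]],
  [[0,0,0],[0,0,0]],
  [[0,0,0],[0,0,0]],
])

```text
time_s: 30.7
ee_pos: [453.3, 18.3, 197.1]
ee_rot: [180.0, 0.1, 0.1]
force: [-0.7, -0.1, 0.1]
gripper_width: 90.9
gripper_force: 0.0
```

>>> send_rows([
  [[0,0,0.07],[0,0,0]],
  [[0,0,0.07],[0,0,0]],
  [[0,0,0.07],[0,0,0]],
  [[0,0,0.06],[0,0,0]],
  [[0,0,0.04],[0,0,0]],
  [[0,0,0.02],[0,0,0]],
  [[0,0,0.01],[0,0,0]],
  [[0,0,0],[0,0,0]],
  [[0,0,0],[0,0,0]],
])

```text
time_s: 31.6
ee_pos: [454.7, 18.0, 28.6]
ee_rot: [180.0, -0.1, -0.0]
force: [0.2, 0.1, 0.3]
gripper_width: 90.8
gripper_force: 0.0
```

>>> send_rows([
  [[0,0,0],[0,0,0]],
  [[0,0,0],[0,0,0]],
  [[0,0,0],[0,0,0]],
  [[0,0,0],[0,0,0]],
  [[0,0,0],[0,0,0]],
  [[0,0,0],[0,0,0]],
  [[0,0,0],[0,0,0]],
  [[0,0,0],[0,0,0]],
  [[0,0,0],[0,0,0]],
], grip=1, grip_force=12)

```text
time_s: 32.5
ee_pos: [453.8, 18.1, 27.9]
ee_rot: [180.0, 0.0, -0.0]
force: [-0.3, 0.0, -0.4]
gripper_width: 35.3
gripper_force: 12.0
```

>>> send_rows([
  [[0,0,-0.02],[0,0,0]],
  [[0,0,-0.06],[0,0,0]],
  [[0,0,-0.06],[0,0,0]],
  [[0,0,-0.04],[0,0,0]],
  [[0,0,-0.02],[0,0,0]],
  [[0,0,0],[0,0,0]],
])

```text
time_s: 33.1
ee_pos: [454.6, 18.2, 129.3]
ee_rot: [180.0, -0.2, -0.0]
force: [0.2, 0.6, -1.0]
gripper_width: 35.8
gripper_force: 12.0
```

>>> send_rows([
  [[0.0304,-0.0357,0],[0,0,0]],
  [[0.0304,-0.0357,0],[0,0,0]],
  [[0.0304,-0.0357,0],[0,0,0]],
  [[0.0304,-0.0357,0],[0,0,0]],
  [[0.0304,-0.0357,0],[0,0,0]],
  [[0.0304,-0.0357,0],[0,0,0]],
  [[0.0304,-0.0357,0],[0,0,0]],
  [[0.0304,-0.0357,0],[0,0,0]],
  [[0,0,0],[0,0,0]],
  [[0,0,0],[0,0,0]],
])

```text
time_s: 34.1
ee_pos: [574.3, 160.6, 126.2]
ee_rot: [179.9, 0.2, 0.0]
force: [-0.3, -0.2, -1.4]
gripper_width: 35.6
gripper_force: 12.0
```

>>> send_rows([
  [[0,0,0.04],[0,0,0]],
  [[0,0,0.04],[0,0,0]],
  [[0,0,0.04],[0,0,0]],
  [[0,0,0.03],[0,0,0]],
  [[0,0,0.016],[0,0,0]],
  [[0,0,0.006],[0,0,0]],
  [[0,0,0.002],[0,0,0]],
  [[0,0,0],[0,0,0]],
  [[0,0,0.002],[0,0,0]],
  [[0,0,0],[0,0,0]],
])

```text
time_s: 35.1
ee_pos: [575.7, 161.0, 40.4]
ee_rot: [-180.0, -0.0, -0.0]
force: [-0.4, 0.5, -0.8]
gripper_width: 35.4
gripper_force: 12.0
```

Release, raise, retreat toward the robot, then look.

>>> send_rows([
  [[0,0,0],[0,0,0]],
  [[0,0,0],[0,0,0]],
  [[0,0,0],[0,0,0]],
  [[0,0,0],[0,0,0]],
  [[0,0,0],[0,0,0]],
  [[0,0,0],[0,0,0]],
  [[0,0,0],[0,0,0]],
], grip=0)

```text
time_s: 35.8
ee_pos: [575.4, 160.9, 39.9]
ee_rot: [180.0, 0.0, -0.0]
force: [0.1, -0.9, -0.8]
gripper_width: 88.4
gripper_force: 0.0
```

>>> send_rows([
  [[0,0,-0.04],[0,0,0]],
  [[0,0,-0.07],[0,0,0]],
  [[0,0,-0.07],[0,0,0]],
  [[0,0,-0.07],[0,0,0]],
  [[0,0,-0.05],[0,0,0]],
  [[-0.04,0.04,0],[0,0,0]],
  [[-0.04,0.06,0],[0,0,0]],
  [[-0.04,0.06,0],[0,0,0]],
  [[-0.04,0.06,0],[0,0,0]],
  [[-0.04,0.06,0],[0,0,0]],
])

```text
time_s: 36.8
ee_pos: [474.4, 20.0, 190.0]
ee_rot: [180.0, -0.0, 0.0]
force: [0.6, -0.6, 0.1]
gripper_width: 91.0
gripper_force: 0.0
```

>>> send_rows([
  [[-0.03,0.07,0],[0,0,0]],
  [[-0.03,0.07,0],[0,0,0]],
  [[-0.03,0.07,0],[0,0,0]],
  [[-0.03,0.07,0],[0,0,0]],
  [[-0.03,0.07,0],[0,0,0]],
  [[-0.03,0.07,0],[0,0,0]],
  [[-0.03,0.07,0],[0,0,0]],
  [[0,0,0],[0,0,0]],
  [[0,0,0],[0,0,0]],
])

```text
time_s: 37.7
ee_pos: [370.0, -224.4, 190.0]
ee_rot: [-180.0, -0.0, -0.1]
force: [0.4, 0.3, -0.3]
gripper_width: 91.2
gripper_force: 0.0
```

Run:
```python
from h import *
save("top","top2");save("side","side2");print(state()["ee_pos"])
def spot(cam,im,X,R):
    p=pj(cam,X)[0];u,v=map(int,p.round());w=255-im[v-R:v+R+1,u-R:u+R+1].max(2).astype(float);w=np.clip(w-np.percentile(w,65),0,None)
    yy,xx=np.mgrid[-R:R+1,-R:R+1];return bk(cam,u+(w*xx).sum()/w.sum(),v+(w*yy).sum()/w.sum(),X[2])[:2].round(1)
for cam,R in(("top",4),("side",3)):
    im=cv2.imread(f"pics/{cam}2.png")
    print(cam,"thrust",spot(cam,im,(579.5,21.3,69.),R),"shield",spot(cam,im,(583.6,-118.6,16.),R))
a=cv2.imread("pics/top2.png")[110:310,105:475];b=cv2.imread("pics/side2.png")[130:330,150:370]
cv2.imwrite("pics/f1.png",cv2.resize(a,None,fx=2.1,fy=2.1,interpolation=cv2.INTER_CUBIC));cv2.imwrite("pics/f2.png",cv2.resize(b,None,fx=2.8,fy=2.8,interpolation=cv2.INTER_CUBIC))
```

```text
[ 370.57541743 -223.32493506  189.93212491]
top thrust [580.2  21.8] shield [ 583.5 -118.7]
side thrust [580.7  21.4] shield [ 583.9 -119.1]
```

View pics/f1.png

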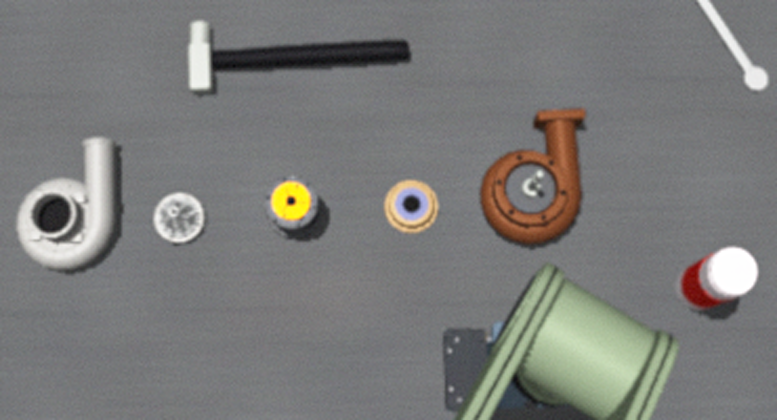

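View pics/f2.png

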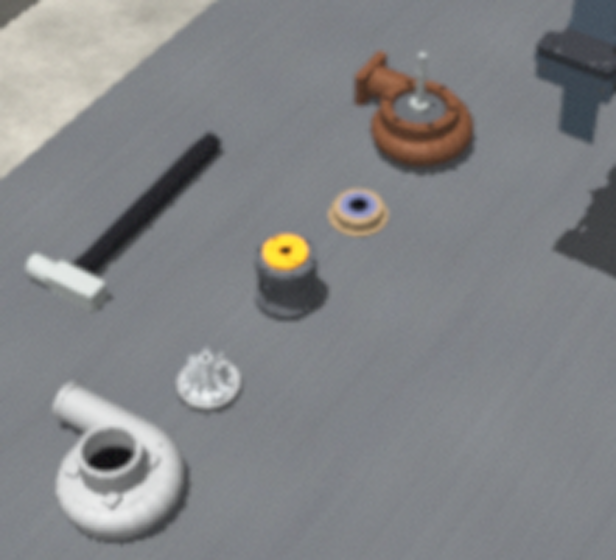

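Run:
```python
from h import *
im=cv2.imread("pics/top2.png");u,v=pj("top",(575,161,40))[0].astype(int)
t=cv2.resize(im[v-22:v+22,u-22:u+22],(528,528),interpolation=cv2.INTER_CUBIC)
a=np.linspace(0,6.3,60)
for r,z in((30,12),(25,12),(2,48)):
    p=(pj("top",np.c_[575.2+r*np.cos(a),161+r*np.sin(a),z+0*a])-[u-22.5,v-22.5])*12;cv2.polylines(t,[p.astype(int)],True,(0,255,0),1)
cv2.imwrite("pics/w.png",t)
```

```text
(no output)
```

View pics/w.png

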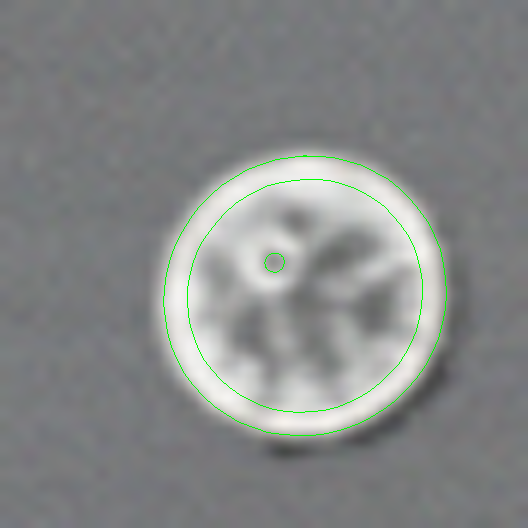

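The overlay shows plate, wheel rim and nose (at about 275,262) concentric with the expected circles. I'm handing the job in.

```bash
python3 -c "
from workcell import *
print(job_done())"
```

```text
the job is handed in; nothing more can be done
None
```

The turbocharger is laid out in assembly order and the job was handed in at about 38 s of the 125 s allowed; in the final pictures the three loose parts sit within about 2 mm of their target spots, the thrust bearing and compressor wheel are centred on their parts, and the hammer and spray can look undisturbed, but the hand-in returned no verdict.

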